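# Step the two-vial photometer carriage back to its middle stop

### The job

The photometer has just read the reference vial, so its carriage with the two vials is latched fully in; now the rear vial has to stand in the light path. With the fingertips press the round black release plunger until the carriage springs all the way out, then push its upright front plate back in past the middle stop and let go, so that it springs back a little and stays latched at the middle stop, rear vial inside the housing and front vial outside (pushed too far it would latch at the inner stop again). Only press and push: do not pinch the plate or the plunger, do not touch or lift the two vials, and leave the things round about where they are.

Things in the scene. Friction and masses are not known exactly. Their poses are not given: they have to be found in the camera images.
- photometer: fixed bench photometer: white housing 165 x 190 x 96 mm (x, y, z; sloped panel at the back up to 125), dark tunnel in its front. Origin: lower edge of the front face, middle, on the worktop. x points into the housing (the carriage goes in along +x), y left, z up. In front lies a base plate 10 mm high, x -114 to 0, y -71 to +51, with the carriage on y = 0 and the plunger tower (29 x 26, 68 high)
- light_path (a point): where the light crosses the tunnel: photometer x +18 mm, y 0, 50 mm above the worktop; the rear vial is to stand here at the end
- carriage (a joint): m the carriage stands out along photometer -x: 0 inner stop (start), 0.030 middle stop, 0.060 fully out; hard end -0.006. A spring drives it out (9 N in, 5.4 N out); pushing takes 6 to 11 N. A ratchet pin lets it in and holds it: let go from 0.028...0.001 it returns to 0.030; from above 0.030 it goes back out; from below -0.001 it latches at 0 and only the plunger frees it
- plate_face (a point): middle of the front face of the carriage's upright aluminium push plate with rubber pad, 44 mm wide, 6 thick, from 22 to 64 mm above the worktop (this point 43 mm). Moves with the carriage: photometer x = -38 mm minus the carriage value, y = 0; faces photometer -x. The front vial stands 56 mm behind it, the space in front is free
- plunger_top (a point): centre of the top of the release plunger: round black cap 28 mm in diameter, 88 mm above the worktop when up, on the small tower right of the carriage (photometer x -20, y -50 mm). Press straight down and keep it down until the carriage is out
- plunger (a joint): m the release plunger is pressed: 0 up (sprung), 0.009 fully down. The carriage is freed at about 0.006; pressing takes 2.5 to 8 N. While it is down nothing latches. It also dips by itself by up to 0.0055 and rises again as a ratchet tooth passes
- rear_vial: white-capped vial, 16 mm in diameter, 51 tall, loose in the carriage's rear pocket (20 mm deep; vial from 26 to 77 mm above the worktop). Origin: middle of its foot, at photometer x = +48 mm minus the carriage value, y = 0
- front_vial: the same kind of vial in the front pocket, 30 mm nearer the push plate: photometer x = +18 mm minus the carriage value. Outside the housing at the end
- spare_vial: bystander: one more such vial standing on the worktop to the left of the base plate; origin at its foot
- timer: bystander: flat white lab timer 62 x 66 x 18 mm, left of the carriage; origin under its middle
- petri_dish: bystander: lidded petri dish, 58 mm in diameter, 14 mm high, right of the plunger tower; origin under its middle
- reagent_bottle: bystander: white bottle with a blue cap, 52 mm in diameter, 118 mm tall, right of the housing; origin under its middle
- tweezers: bystander: steel tweezers 128 mm long, 10 mm high, lying in front to the right; origin under the middle
- felt_pen: bystander: felt pen 134 mm long, 14 mm high, lying in front to the left; origin under the middle

How it is judged:
On the way, in this order (a step that is already met when the one before it is completed fails the run):
1. with the plunger pressed the carriage has sprung all the way out (value of joint carriage above 0.056 m), for 0.1 s.
2. the carriage has been pushed in past the middle stop (value of joint carriage below 0.0285 m), for 0.02 s.
3. let go, it has sprung back onto the middle stop (value of joint carriage between 0.0285 and 0.032 m and value of joint plunger below 0.002 m and contact force between the fingers and photometer below 0.5 N), for 0.3 s.
At the end, for the whole second after the job is handed in: The carriage rests latched at its middle stop (value 0.028 to 0.032 m, at rest) with the plunger up again, untouched by the robot; both vials stand seated in their pockets, the rear one within 3.5 mm of the light path, the front one outside the housing (value of joint carriage between 0.028 and 0.032 m and value of joint plunger below 0.002 m and velocity of joint carriage between -0.01 and 0.01 m/s and x of rear_vial in the frame of photometer between 0.0145 and 0.0215 m and x of front_vial in the frame of photometer below -0.0085 m and z of rear_vial in the frame of photometer between 0.022 and 0.03 m and z of front_vial in the frame of photometer between 0.022 and 0.03 m).
It fails at once if a vial in the carriage was touched by the robot (contact force between any of the fingers, the arm and rear_vial above 0.5 N or contact force between any of the fingers, the arm and front_vial above 0.5 N).
It fails at once if a vial in the carriage was lifted or tipped (z of any of rear_vial, front_vial in the frame of photometer above 0.036 m or angle between any of rear_vial, front_vial's own z axis and vertical above 0.35 rad).
It fails at once if a thing standing round about was moved by more than 15 mm or lifted (distance of any of spare_vial, timer, petri_dish, reagent_bottle, tweezers, felt_pen from where it was at the start of the episode above 0.015 m).
It fails at once if the plate or the plunger was taken between the fingers instead of being pushed ((x of the grasp point in the frame of plate_face between -0.003 and 0.035 m and y of the grasp point in the frame of plate_face between -0.028 and 0.028 m and z of the grasp point in the frame of plate_face below 0.033 m) or (z of the grasp point in the frame of plunger_top below 0.006 m and horizontal distance between the grasp point and plunger_top below 0.014 m)).
It also fails if it takes over 42 s, if anything falls off the work surface, if the arm or the gripper's body presses on something with over 40 N, if the wrist force passes 120 N, or if a joint passes its speed limit or range.

### The arm

A 6-joint arm with a two-finger parallel gripper is mounted at the origin on a cart in front of the work surface, level with it; the furniture and walls round the work are solid. World frame = base frame: x ahead of the robot, y to its left, z up, the work surface at z = 0. Lengths are in m, angles in rad, forces in N, time in s.
With the tool pointing down it reaches from about 0.375 to 0.975 m from the base axis. Payload 3.8 kg.
Tool frame: the origin (TCP) lies midway between the tips of the shut fingers; the grasp point (between the pads) lies 19 mm behind it; z points along the fingers, y is the line along which they close (so a half turn about z gives the same grasp; the last joint's range is limited). The gripper opens to 85 mm and grips with 20 to 120 N. Pads are 22 mm wide; open, the fingers measure 114 mm over their backs; the gripper's body (76 mm by 85 mm) begins 54 mm behind the grasp point. The pads swing forward as they close: fully open they stand 13 mm farther back than shut.
Start: joints at [-1.349, 0.264, 1.604, -0, 1.274, -0.037], TCP at [0.173, -0.653, 0.194] pointing down, gripper open.
Joint ranges: [-2.63, 2.63], [-0.94, 2.18], [0.31, 2.57], [-1.31, 4.45], [0, 2.66], [-2.55, 2.55]. Speed limits (rad/s): [2.57, 2.57, 3.14, 3.14, 3.14, 3.14].

### API

Orientations are given as a rotation vector (axis times angle).
In Python, from workcell import bot, cams gives the robot as it stands.
- The arm moves only by the tool play_rows, never from a script. Its argument "rows" is a list of rows, each a list of 2 entries, a list of its own where there are three numbers: the shift along the tool's x, y, z scaled (see below), then the turn, a rotation vector about the tool's x, y, z scaled (see below). A call has 1 to 20 rows; each row is the pose to reach, as a shift and turn from the pose commanded when the call began, along the tool's axes at that moment; what a row does not reach only later rows make up. The controller multiplies each number of a shift by 250 mm and each number of a turn by 45 degrees. A row lasts 1/12 s, in which the tool goes at most 41.7 mm and 7.16 degrees, less where a joint would pass 70% of its speed; a pose out of reach is approached as far as the arm can. A call with a number of a shift or a turn outside -1 to 1 is refused whole. A call with a gripper value outside its range is refused whole. "claw" is the opening, from -1 (shut) to 1 (fully open), set as the call begins (left out, the last holds). The fingers move at their own pace and stop on an object; "newtons" is the grip in N (left out, the last holds). Time passes only in rows, so rows that repeat a pose let the fingers close. It gives the time, the measured TCP pose, the force, the opening and the grip force at its end, in the units of the state.
- bot.read_state(): the state, without advancing time (a new reading comes with each control period).
- cams.read_camera(name): name is "scene" or "top"; returns a dict with "image" (480x640x3 uint8, red, green, blue), "K" (3x3 intrinsics, pixels), "T" (4x4, takes a point from camera to world coordinates). Camera axes: x right, y down, z forward; pixel columns grow to the right and rows downward; lengths in m; the calibration is good to about 2 mm. A picture is of the moment at which its call begins. There is no depth.
- bot.finish_job(): hands the job in; it is judged then, once.
The state is a dict: "time": time; "q": joint angles; "joint_vel": joint speeds; "joint_torque": joint torques, N m; "tool_pos": TCP position; "tcp_rot": TCP orientation; "wrist_force": force on the tool from outside, world axes, zero at the start; "torque": the same for the moment, N m; "width": opening from 0.0 (shut) to 1.0 (fully open); "grip_force": force on a finger pad.
Only numpy, scipy, OpenCV 4.12 (cv2) and the standard library are available. Lean on these libraries where they do the work, as an engineer would, in place of code of your own. Each camera call takes 0.05 s, during which the arm holds its last target. There are 200 camera calls.

## Working session

There is one attempt and no reset: what is moved stays moved. The work goes in short steps, Python scripts to look and compute and a tool call to move; the robot and the scene stay as the last step left them, time stands still between calls to the robot, and variables do not carry over. Pictures are saved under pics/ and viewed, at most 10 in all, crops included, and the job is handed in when it is done.

Besides the shell and the picture viewer there is one more tool, called after ">>>" as a command line: name --argument value ..., lists and objects as JSON in quotes. play_rows: Moves the arm, as the interface text tells. Its arguments: {"type":"object","properties":{"rows":{"type":"array","items":{"type":"array"}},"claw":{"type":"number"},"newtons":{"type":"number"}},"required":["rows"]}

```bash
mkdir -p pics; python3 - <<'E'
from workcell import bot,cams
import cv2,numpy as np
for n in("scene","top"):
    r=cams.read_camera(n); cv2.imwrite(f"pics/{n}0.png",r["image"][:,:,::-1]); print(n,r["K"].tolist(),np.round(r["T"],4).tolist())
    np.savez(f"{n}.npz",K=r["K"],T=r["T"])
print(bot.read_state())
E
```

```text
scene [[557.715042408055, 0.0, 309.60596838444076], [0.0, 557.715042408055, 232.99633407008992], [0.0, 0.0, 1.0]] [[0.6086, -0.4653, 0.6427, -0.0972], [-0.7934, -0.3558, 0.4938, -0.4938], [-0.0012, -0.8105, -0.5858, 0.6307], [0.0, 0.0, 0.0, 1.0]]
top [[453.9857488484121, 0.0, 325.41971612421503], [0.0, 453.9857488484121, 239.91143585747682], [0.0, 0.0, 1.0]] [[-0.0265, -0.9833, 0.1802, 0.3554], [-0.9996, 0.0259, -0.0054, -0.0236], [0.0006, -0.1803, -0.9836, 0.922], [0.0, 0.0, 0.0, 1.0]]
{'time': 0.1, 'q': array([-1.34891987e+00,  2.64696630e-01,  1.60527457e+00, -3.55877615e-05,
        1.27366100e+00, -3.69137034e-02]), 'joint_vel': array([ 0.00052145, -0.00317767, -0.00160079, -0.00038282, -0.00114765,
        0.00066063]), 'joint_torque': array([-4.91469564e-04, -5.16707110e+01, -3.68589807e+01, -1.20379382e-04,
        6.27850561e-03,  6.22247427e-06]), 'tool_pos': array([ 0.17255354, -0.6518058 ,  0.19305384]), 'tcp_rot': array([-3.11331648e+00, -4.05127851e-01,  3.48841770e-04]), 'wrist_force': array([-0.02623767, -0.52297821, -0.77173968]), 'torque': array([0.00789828, 0.04307962, 0.02289238]), 'grip_force': 0.0, 'width': 1.0035576959367087}
```

View pics/scene0.png

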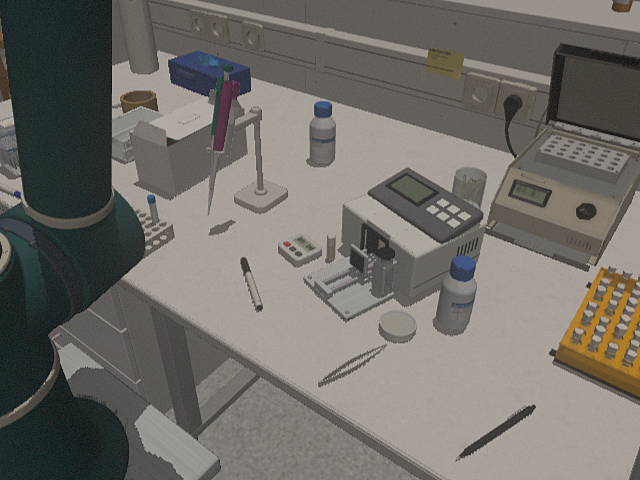

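View pics/top0.png

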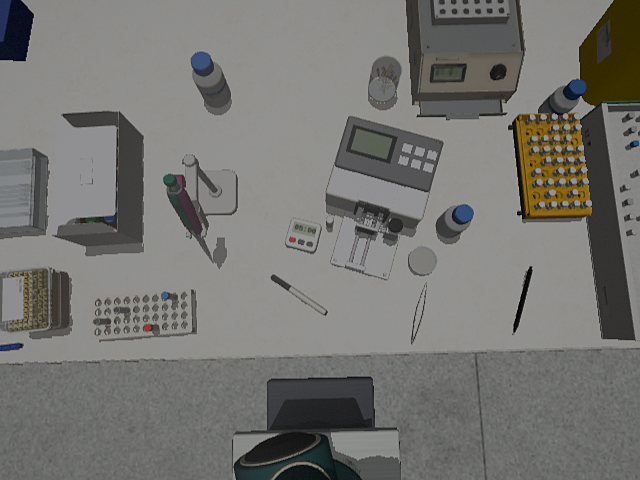

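The scene view shows the photometer around (400,240), with the plunger at about (384,255). In the top view the plunger is at about (395,226) and the base plate spans roughly (333–403, 215–278). I'll enlarge both.

```bash
python3 - <<'E'
import cv2
a=cv2.imread("pics/top0.png")[190:290,320:440]; cv2.imwrite("pics/t1.png",cv2.resize(a,None,fx=6,fy=6,interpolation=cv2.INTER_CUBIC))
a=cv2.imread("pics/scene0.png")[210:330,295:425]; cv2.imwrite("pics/s1.png",cv2.resize(a,None,fx=5,fy=5,interpolation=cv2.INTER_CUBIC))
E
```

```text
(no output)
```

View pics/t1.png

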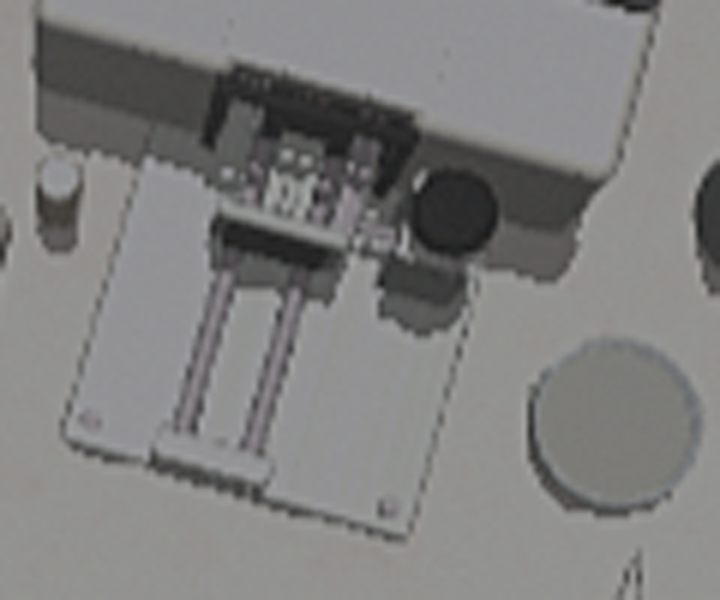

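View pics/s1.png

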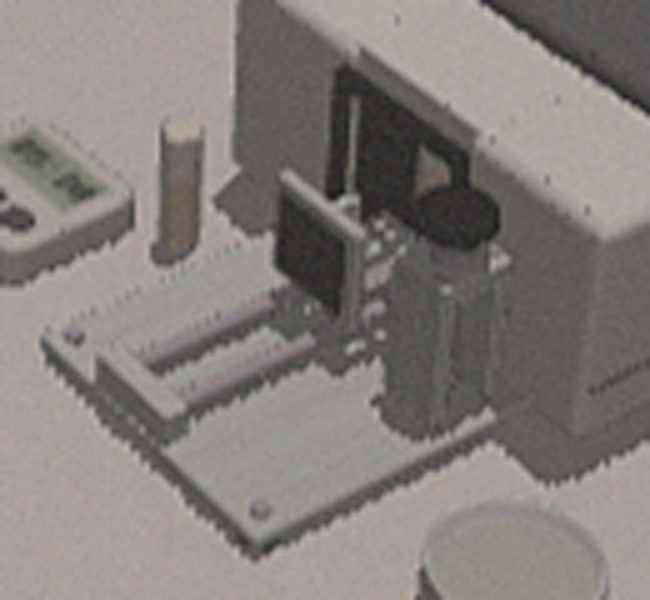

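The top crop shows the plunger cap centre at (455,211), base plate front corners at (67,430) and (408,533), and housing top corners at (38,18) and (605,178). The scene crop shows the base corners at (42,335) and (253,543), the cap at (457,212), and the plate's top front corners at (281,182) and (350,240). I'll fit the pose to both.

```bash
cat > h.py <<'E'
import numpy as np
from scipy.spatial.transform import Rotation as R
C={n:np.load(n+".npz") for n in("top","scene")}
def proj(n,P):
    K,T=C[n]["K"],C[n]["T"]; c=(np.atleast_2d(P)-T[:3,3])@T[:3,:3]; p=c@K.T; return p[:,:2]/p[:,2:]
def toW(v,P):
    P=np.atleast_2d(P); c,s=np.cos(v[2]),np.sin(v[2]); return np.c_[v[0]+c*P[:,0]-s*P[:,1],v[1]+s*P[:,0]+c*P[:,1],P[:,2]]
E
python3 - <<'E'
from h import *
from scipy.optimize import least_squares
P={"top":[([-.020,-.05,.088],455,211),([-.114,.051,.01],67,430),([-.114,-.071,.01],408,533),([0,.095,.096],38,18),([0,-.095,.096],605,178),([-.038,.022,.064],220,212),([-.038,-.022,.064],340,245)],
"scene":[([-.020,-.05,.088],457,212),([-.114,.051,.01],42,335),([-.114,-.071,.01],253,543),([-.038,.022,.064],281,182),([-.038,-.022,.064],350,240),([0,-.095,.096],603,240)]}
off={"top":(320,190,6),"scene":(295,210,5)}
def res(v,cams=("top","scene")):
    o=[]
    for n in cams:
        a,b,f=off[n]; q=np.array([[a+(u+.5)/f-.5,b+(w+.5)/f-.5] for _,u,w in P[n]])
        o.append((proj(n,toW(v,[p for p,_,_ in P[n]]))-q))
    return np.vstack(o).ravel()
for c in(("top","scene"),("top",),("scene",)):
    s=least_squares(res,[.45,-.1,-.27],args=(c,),loss="soft_l1"); print(c,s.x.round(4)); print(res(s.x,c).reshape(-1,2).round(1).tolist())
    print(toW(s.x,[[-.02,-.05,.088],[-.038,0,.043],[-.098,0,.043]]).round(4).tolist())
E
```

```text
('top', 'scene') [ 0.569  -0.121  -0.3194]
[[0.9, -0.4], [-0.7, 0.8], [0.6, 1.0], [-0.4, -0.7], [2.7, 1.0], [-0.2, 0.3], [1.7, 1.3], [0.2, -1.4], [-0.7, -0.9], [0.1, -1.0], [-1.8, -2.0], [0.8, -0.3], [0.4, -0.9]]
[[0.5343, -0.1622, 0.088], [0.533, -0.1091, 0.043], [0.476, -0.0903, 0.043]]
('top',) [ 0.5701 -0.1196 -0.3128]
[[0.2, -1.0], [-1.1, 0.5], [0.3, 0.3], [-1.2, -1.0], [2.0, 0.1], [-0.9, -0.1], [1.1, 0.7]]
[[0.5357, -0.161, 0.088], [0.534, -0.1079, 0.043], [0.4769, -0.0895, 0.043]]
('scene',) [ 0.567  -0.123  -0.3272]
[[0.4, -0.3], [-0.6, -0.2], [-0.2, 0.1], [-1.5, -1.2], [1.0, 0.7], [0.5, 0.4]]
[[0.532, -0.1639, 0.088], [0.5311, -0.1108, 0.043], [0.4742, -0.0915, 0.043]]
```

```bash
cat >> h.py <<'E'
def num(p,th,q,th2):
    "commanded pos/tool-x angle p,th -> target q,th2: numbers for a row (tool pointing down)"
    d=np.subtract(q,p); x=np.array([np.cos(th),np.sin(th),0]); y=np.array([np.sin(th),-np.cos(th),0])
    s=np.array([d@x,d@y,-d[2]])/.25; return s.round(3).tolist(),[0,0,round(-(th2-th)/np.radians(45),3)]
def now():
    from workcell import bot
    s=bot.read_state(); m=R.from_rotvec(s["tcp_rot"]).as_matrix(); print("t",round(s["time"],2),s["tool_pos"].round(4),"th",np.arctan2(m[1,0],m[0,0]).round(4),"tz",m[:,2].round(3),"F",s["wrist_force"].round(2),"w",round(s["width"],3)); return s["tool_pos"],np.arctan2(m[1,0],m[0,0])
E
python3 -c "
from h import *
p,th=now(); print(num([.173,-.653,.194],th,[.36,-.41,.2],.77))"
```

```text
t 0.1 [ 0.1726 -0.6518  0.1931] th 0.2588 tz [-0.     0.002 -1.   ] F [-0.03 -0.52 -0.77] w 1.004
([0.972, -0.748, -0.024], [0, 0, np.float64(-0.651)])
```

>>> play_rows --rows '[[[0.25, -0.19, -0.024], [0, 0, -0.16]], [[0.37, -0.29, -0.024], [0, 0, -0.25]], [[0.49, -0.38, -0.024], [0, 0, -0.33]], [[0.61, -0.47, -0.024], [0, 0, -0.41]], [[0.73, -0.56, -0.024], [0, 0, -0.49]], [[0.85, -0.65, -0.024], [0, 0, -0.57]], [[0.972, -0.748, -0.024], [0, 0, -0.651]], [[0.972, -0.748, -0.024], [0, 0, -0.651]], [[0.972, -0.748, -0.024], [0, 0, -0.651]], [[0.972, -0.748, -0.024], [0, 0, -0.651]], [[0.972, -0.748, -0.024], [0, 0, -0.651]], [[0.972, -0.748, -0.024], [0, 0, -0.651]]]' --claw -1 --newtons 60

```text
time: 1.1
tool_pos: [0.359, -0.4105, 0.2001]
tcp_rot: [-2.912, -1.178, 0.001]
wrist_force: [-1.0, 0.4, 0.1]
width: 0.002
grip_force: 0.0
```

```bash
python3 -c "
from h import *
p,th=now(); print(num([.36,-.41,.2],.77,[.533,-.162,.17],1.251))"
```

```text
t 1.1 [ 0.359  -0.4105  0.2001] th 0.7687 tz [-0.001 -0.    -1.   ] F [-1.05  0.35  0.09] w 0.002
([1.187, -0.23, 0.12], [0, 0, np.float64(-0.612)])
```

>>> play_rows --rows '[[[0.12, -0.02, 0], [0, 0, -0.08]], [[0.24, -0.05, 0], [0, 0, -0.15]], [[0.36, -0.07, 0], [0, 0, -0.23]], [[0.48, -0.09, 0], [0, 0, -0.31]], [[0.6, -0.12, 0], [0, 0, -0.39]], [[0.72, -0.14, 0], [0, 0, -0.46]], [[0.84, -0.16, 0], [0, 0, -0.54]], [[0.95, -0.184, 0], [0, 0, -0.612]], [[0.95, -0.184, 0], [0, 0, -0.612]], [[0.95, -0.184, 0], [0, 0, -0.612]], [[0.95, -0.184, 0], [0, 0, -0.612]], [[0.95, -0.184, 0], [0, 0, -0.612]]]'

```text
time: 2.1
tool_pos: [0.4976, -0.2126, 0.2001]
tcp_rot: [-2.549, -1.836, 0.001]
wrist_force: [0.3, 0.4, 1.2]
width: -0.0
grip_force: 0.0
```

```bash
python3 -c "
from h import *
p,th=now()
c,s=np.cos(.77),np.sin(.77); P=np.array([.36,-.41,.2])+.25*np.array([.95*c-.184*s,.95*s+.184*c,0]);print(P,.77+.612*np.pi/4);print(num(P,1.2507,[.533,-.162,.12],1.2507))"
```

```text
t 2.1 [ 0.4976 -0.2126  0.2001] th 1.2484 tz [-0.001 -0.    -1.   ] F [0.27 0.37 1.2 ] w -0.0
[ 0.49848156 -0.21164399  0.2       ] 1.2506636759992382
([0.232, 0.069, 0.32], [0, 0, np.float64(-0.0)])
```

>>> play_rows --rows '[[[0.08, 0.023, 0.03], [0, 0, 0]], [[0.16, 0.046, 0.1], [0, 0, 0]], [[0.237, 0.069, 0.18], [0, 0, 0]], [[0.237, 0.069, 0.26], [0, 0, 0]], [[0.237, 0.069, 0.32], [0, 0, 0]], [[0.237, 0.069, 0.32], [0, 0, 0]], [[0.237, 0.069, 0.32], [0, 0, 0]], [[0.237, 0.069, 0.32], [0, 0, 0]]]'

```text
time: 2.77
tool_pos: [0.5336, -0.1616, 0.1213]
tcp_rot: [2.548, 1.836, 0.001]
wrist_force: [1.1, 0.3, 0.7]
width: -0.002
grip_force: 0.0
```

```bash
python3 - <<'E'
from h import *
from workcell import cams
import cv2
now()
a=cams.read_camera("scene")["image"][150:330,280:460,::-1]; b=cams.read_camera("top")["image"][170:290,320:440,::-1]
cv2.imwrite("pics/c2.png",np.hstack([cv2.resize(a,(400,400)),cv2.resize(b,(400,400))]))
E
```

```text
t 2.77 [ 0.5336 -0.1616  0.1213] th 1.2491 tz [ 0.001 -0.001 -1.   ] F [1.07 0.3  0.71] w -0.002
```

View pics/c2.png

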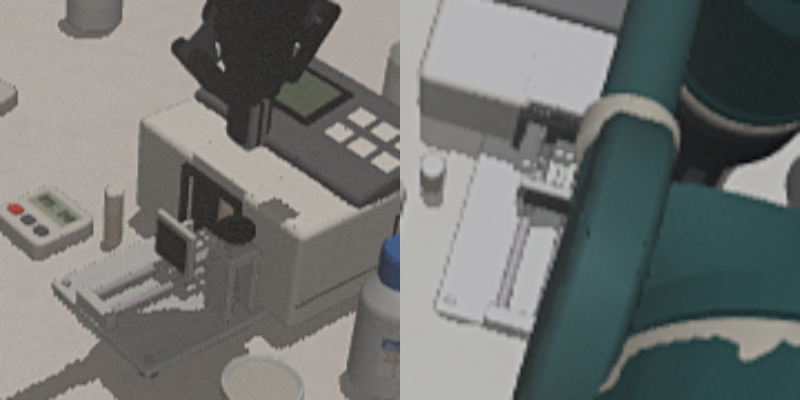

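```bash
python3 - <<'E'
from h import *
for P in([.5336,-.1616,.1213],[.534,-.162,.088],[.5336,-.1616,.14]): 
    p=proj("scene",P)[0]; print(p,(p-[280,150])*2.222)
E
```

```text
[387.3128911  233.70016975] [238.44924402 185.98177718]
[385.97623125 250.61889256] [235.47918583 223.57517926]
[388.29219371 223.84483048] [240.62525443 164.08321333]
```

The gripper tip appears at about (243,145) in the left crop, higher than the projected TCP at (238,186). I'll zoom in before pressing.

```bash
python3 - <<'E'
from h import *
from workcell import cams
import cv2
now()
a=cams.read_camera("scene")["image"][150:270,330:450,::-1]
cv2.imwrite("pics/c3.png",cv2.resize(cv2.convertScaleAbs(a,alpha=1.8,beta=20),(600,600),interpolation=cv2.INTER_CUBIC))
E
```

```text
t 2.87 [ 0.5342 -0.1615  0.122 ] th 1.2495 tz [ 0.003 -0.001 -1.   ] F [-0.39 -0.27  0.78] w 0.002
```

View pics/c3.png

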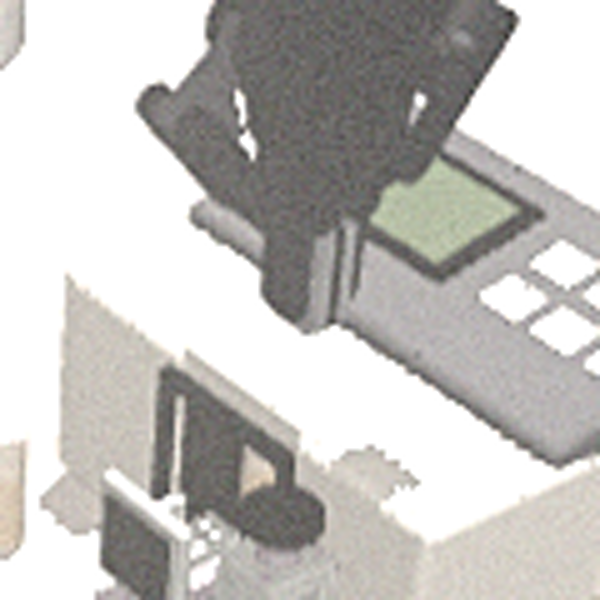

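```bash
python3 - <<'E'
from h import *
def ray(n,u,v,z):
    K,T=C[n]["K"],C[n]["T"]; d=T[:3,:3]@np.linalg.solve(K,[u,v,1]); return T[:3,3]+d*(z-T[2,3])/d[2]
for z in(.1,.122,.14,.155,.17): print(z,ray("scene",391,216,z).round(3))
v=[.569,-.121,-.319]
inv=lambda P:(np.array([[np.cos(v[2]),np.sin(v[2])],[-np.sin(v[2]),np.cos(v[2])]])@(P[:2]-v[:2])).round(3)
sh=ray("scene",404,246,.096); print("shadow",sh,inv(sh))
# known shadow: plunger cap / spare vial in top
print("tower shadow tip in top, z=.01",inv(ray("top",320+425/6,190+325/6,.01)))
print("vial shadow", ray("top",320+58/6,190+250/6,0),"vial cap",ray("top",320+60/6,190+170/6,.051))
for z in(.12,.2,.25,.3): print(z,proj("top",[.534,-.162,z]),proj("scene",[.534,-.162,z]))
E
```

```text
0.1 [ 0.608 -0.126  0.1  ]
0.122 [ 0.579 -0.141  0.122]
0.14 [ 0.555 -0.154  0.14 ]
0.155 [ 0.535 -0.164  0.155]
0.17 [ 0.515 -0.175  0.17 ]
shadow [ 0.5523523  -0.18334597  0.096     ] [ 0.004 -0.064]
tower shadow tip in top, z=.01 [-0.043 -0.057]
vial shadow [ 0.54148048 -0.0379514   0.        ] vial cap [ 0.55792123 -0.03856848  0.051     ]
0.12 [[398.94042747 220.80787709]] [[387.60048404 234.34782788]]
0.2 [[406.75767504 209.97169954]] [[391.98528353 190.4227958 ]]
0.25 [[412.5438104  201.95102609]] [[394.98910777 160.3317787 ]]
0.3 [[419.21272544 192.70665372]] [[398.22347228 127.93130857]]
```

>>> play_rows --rows '[[[0, 0, 0.03], [0, 0, 0]], [[0, 0, 0.06], [0, 0, 0]], [[0, 0, 0.088], [0, 0, 0]], [[0, 0, 0.088], [0, 0, 0]], [[0, 0, 0.088], [0, 0, 0]], [[0, 0, 0.088], [0, 0, 0]]]'

```text
time: 3.42
tool_pos: [0.5331, -0.1602, 0.0979]
tcp_rot: [-2.546, -1.839, 0.001]
wrist_force: [0.1, -0.6, 0.3]
width: -0.003
grip_force: 0.0
```

```bash
python3 - <<'E'
from h import *
from workcell import cams
import cv2
now()
a=cams.read_camera("scene")["image"][170:270,330:450,::-1]
cv2.imwrite("pics/c4.png",cv2.resize(cv2.convertScaleAbs(a,alpha=1.5,beta=30),(720,600),interpolation=cv2.INTER_CUBIC))
E
```

```text
t 3.42 [ 0.5331 -0.1602  0.0979] th 1.2509 tz [-0.001  0.    -1.   ] F [ 0.09 -0.64  0.28] w -0.003
```

View pics/c4.png

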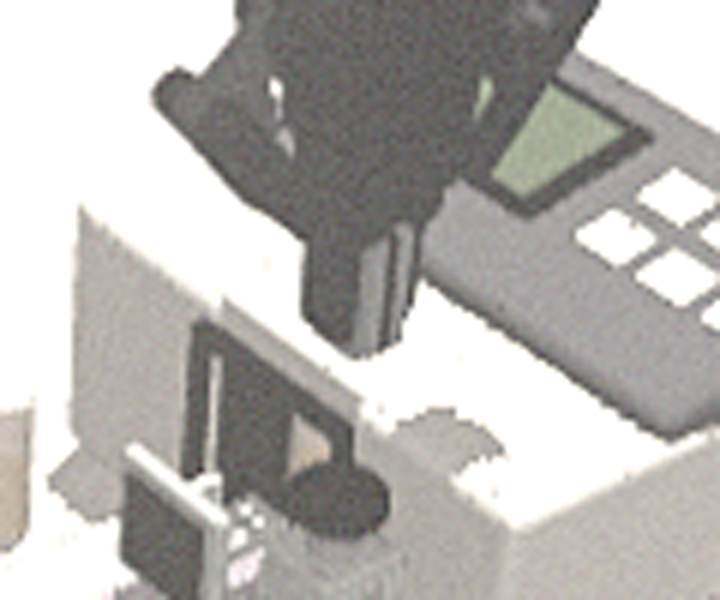

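The tip at crop (355,355) still looks about 30 mm above the cap, which is at (340,500), so I'll come down in small guarded steps and watch the force.

>>> play_rows --rows '[[[0, 0, 0.015], [0, 0, 0]], [[0, 0, 0.03], [0, 0, 0]], [[0, 0, 0.045], [0, 0, 0]], [[0, 0, 0.05], [0, 0, 0]], [[0, 0, 0.05], [0, 0, 0]], [[0, 0, 0.05], [0, 0, 0]]]'

```text
time: 3.97
tool_pos: [0.5331, -0.1603, 0.0855]
tcp_rot: [-2.547, -1.839, 0.0]
wrist_force: [0.2, -0.4, -0.9]
width: -0.003
grip_force: 0.0
```

>>> play_rows --rows '[[[0, 0, 0.01], [0, 0, 0]], [[0, 0, 0.02], [0, 0, 0]], [[0, 0, 0.02], [0, 0, 0]], [[0, 0, 0.02], [0, 0, 0]]]'

```text
time: 4.3
tool_pos: [0.5331, -0.1603, 0.0805]
tcp_rot: [-2.547, -1.839, 0.0]
wrist_force: [-0.9, 0.3, 0.3]
width: -0.001
grip_force: 0.0
```

```bash
python3 - <<'E'
from h import *
from workcell import cams
import cv2
now()
a=cams.read_camera("scene")["image"][170:270,330:450,::-1]
cv2.imwrite("pics/c5.png",cv2.resize(cv2.convertScaleAbs(a,alpha=1.5,beta=30),(720,600),interpolation=cv2.INTER_CUBIC))
E
```

```text
t 4.3 [ 0.5331 -0.1603  0.0805] th 1.2508 tz [-0.  0. -1.] F [-0.94  0.27  0.32] w -0.001
```

View pics/c5.png

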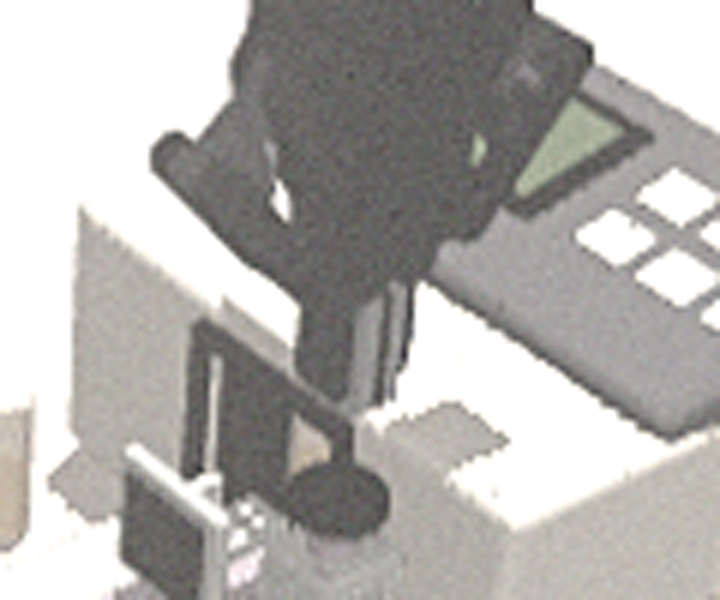

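The tip at (350,410) is still clear of the cap at (340,495), and there's no contact at a reading of 0.0805. The visible tip and the reported TCP disagree by 30–40 mm. Pressing blindly could break the plunger rule, so I'll back off to an open spot and triangulate the tip with both cameras.

>>> play_rows --rows '[[[0, 0, -0.12], [0, 0, 0]], [[0, 0, -0.24], [0, 0, 0]], [[0, 0, -0.36], [0, 0, 0]], [[-0.1, -0.01, -0.48], [0, 0, 0]], [[-0.22, -0.03, -0.48], [0, 0, 0]], [[-0.34, -0.04, -0.48], [0, 0, 0]], [[-0.46, -0.06, -0.48], [0, 0, 0]], [[-0.58, -0.07, -0.48], [0, 0, 0]], [[-0.7, -0.09, -0.48], [0, 0, 0]], [[-0.82, -0.1, -0.42], [0, 0, 0]], [[-0.962, -0.119, -0.35], [0, 0, 0]], [[-0.962, -0.119, -0.28], [0, 0, 0]], [[-0.962, -0.119, -0.28], [0, 0, 0]], [[-0.962, -0.119, -0.28], [0, 0, 0]], [[-0.962, -0.119, -0.28], [0, 0, 0]]]'

```text
time: 5.6
tool_pos: [0.43, -0.379, 0.1516]
tcp_rot: [2.546, 1.839, 0.001]
wrist_force: [-0.4, 0.3, 0.4]
width: 0.0
grip_force: 0.0
```

```bash
python3 - <<'E'
from h import *
from workcell import cams
import cv2
p,_=now()
o=[]
for n,w in(("scene",100),("top",100)):
    r=cams.read_camera(n); u=proj(n,p)[0]; x,y=int(np.clip(u[0]-w/2,0,640-w)),int(np.clip(u[1]-w*.65,0,480-w)); print(n,u.round(1),(x,y),np.abs(r["T"]-C[n]["T"]).max())
    o.append(cv2.resize(cv2.convertScaleAbs(r["image"][y:y+w,x:x+w,::-1],alpha=1.6,beta=30),(400,400),interpolation=cv2.INTER_CUBIC))
cv2.imwrite("pics/c6.png",np.hstack(o))
E
```

```text
t 5.6 [ 0.43   -0.379   0.1516] th 1.2513 tz [ 0.001 -0.    -1.   ] F [-0.41  0.34  0.4 ] w 0.0
scene [499.6 317.2] (449, 252) 0.0
top [532.6 273. ] (482, 208) 0.0
```

View pics/c6.png

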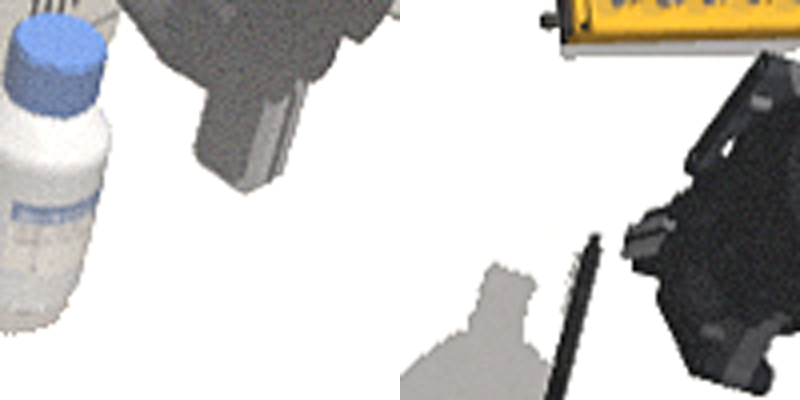

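```bash
python3 - <<'E'
from h import *
from scipy.optimize import least_squares
p=np.array([.43,-.379,.1516])
for s,t in(((508.5,293),(544,267)),((508.5,293),(541,268)),((507,296),(546,266))):
    r=least_squares(lambda P:np.r_[proj("scene",P)[0]-s,proj("top",P)[0]-t],p); print(r.x.round(4),(r.x-p).round(4),r.fun.round(1))
E
```

```text
[ 0.4351 -0.3808  0.1884] [ 0.0051 -0.0018  0.0368] [ 0.4 -0.1 -0.5  0.4]
[ 0.4357 -0.3793  0.1865] [ 0.0057 -0.0003  0.0349] [-0.9  0.3  1.  -0.8]
[ 0.4344 -0.382   0.1858] [ 0.0044 -0.003   0.0342] [ 2.2 -0.8 -2.5  2. ]
```

```bash
python3 - <<'E'
from h import *
from scipy.optimize import least_squares
P={"top":[([-.020,-.05,.088],455,211),([-.114,.051,.01],67,430),([-.114,-.071,.01],408,533),([0,.095,.096],38,18),([0,-.095,.096],605,178),([-.038,.022,.064],220,212),([-.038,-.022,.064],340,245)],
"scene":[([-.020,-.05,.088],457,212),([-.114,.051,.01],42,335),([-.114,-.071,.01],253,543),([-.038,.022,.064],281,182),([-.038,-.022,.064],350,240),([0,-.095,.096],603,240)]}
off={"top":(320,190,6),"scene":(295,210,5)}
def res(v,cams):
    o=[]
    for n in cams:
        a,b,f=off[n]; q=np.array([[a+(u+.5)/f-.5,b+(w+.5)/f-.5] for _,u,w in P[n]])
        o.append(proj(n,toW(v,[p for p,_,_ in P[n]])+[0,0,v[3]])-q)
    return np.vstack(o).ravel()
for c in(("top","scene"),("top",),("scene",)):
    s=least_squares(res,[.45,-.1,-.27,0],args=(c,)); print(c,s.x.round(4),np.sqrt(np.mean(s.fun**2)).round(2)); print(s.fun.reshape(-1,2).round(1).tolist())
    print((toW(s.x,[[-.02,-.05,.088],[-.038,0,.043],[-.098,0,.043]])+[0,0,s.x[3]]).round(4).tolist())
E
```

```text
('top', 'scene') [ 0.5711 -0.1201 -0.3174 -0.0043] 0.75
[[0.0, -0.9], [-1.1, 0.1], [-0.1, 0.2], [-0.9, -1.0], [1.6, 0.4], [-0.9, -0.2], [0.9, 0.7], [0.2, -0.1], [-0.3, 0.3], [0.4, 0.1], [-1.7, -0.8], [0.9, 1.0], [0.3, 0.4]]
[[0.5365, -0.1613, 0.0837], [0.535, -0.1082, 0.0387], [0.478, -0.0895, 0.0387]]
('top',) [ 0.5744 -0.1219 -0.3124 -0.0219] 0.52
[[-0.5, -0.8], [-0.2, -0.1], [-0.1, -0.7], [-0.1, 0.2], [0.6, 0.5], [-0.6, 0.1], [0.9, 0.8]]
[[0.54, -0.1633, 0.0661], [0.5382, -0.1102, 0.0211], [0.4811, -0.0917, 0.0211]]
('scene',) [ 0.574  -0.1189 -0.3251 -0.0067] 0.64
[[0.1, -0.1], [0.1, -0.2], [0.1, -0.4], [-1.4, -0.8], [1.0, 0.9], [-0.0, 0.5]]
[[0.539, -0.1599, 0.0813], [0.538, -0.1068, 0.0363], [0.4811, -0.0876, 0.0363]]
```

Triangulation puts the visible tip about 35 mm above the reported TCP, while the objects' heights fit the cameras to about 4 mm. A tilt about the reported TCP will show whether that is a fixed height offset or a tool-length one.

```bash
cat >> h.py <<'E'
def tip(n):
    from workcell import cams
    import cv2
    g=cams.read_camera(n)["image"].max(2); x0,y0,x1,y1={"scene":(470,240,560,360),"top":(500,220,640,330)}[n]
    m=(g[y0:y1,x0:x1]<(75 if n=="scene" else 70)).astype(np.uint8); k,l,st,_=cv2.connectedComponentsWithStats(m); i=1+np.argmax(st[1:,4]); ys,xs=np.where(l==i)
    j=np.argmax(ys) if n=="scene" else np.argmin(xs); return xs[j]+x0,ys[j]+y0,st[i,4]
E
python3 -c "
from h import *
now(); print(tip('scene'),tip('top'))"
```

```text
t 5.7 [ 0.4307 -0.3791  0.1524] th 1.2522 tz [ 0.002 -0.002 -1.   ] F [0.16 0.28 0.55] w -0.001
(np.int64(509), np.int64(298), np.int32(2308)) (np.int64(538), np.int64(267), np.int32(8026))
```

>>> play_rows --rows '[[[0, 0, 0], [-0.13, 0, 0]], [[0, 0, 0], [-0.26, 0, 0]], [[0, 0, 0], [-0.39, 0, 0]], [[0, 0, 0], [-0.52, 0, 0]], [[0, 0, 0], [-0.667, 0, 0]], [[0, 0, 0], [-0.667, 0, 0]], [[0, 0, 0], [-0.667, 0, 0]], [[0, 0, 0], [-0.667, 0, 0]]]'

```text
time: 6.47
tool_pos: [0.4304, -0.3807, 0.1529]
tcp_rot: [2.176, 1.572, 0.42]
wrist_force: [0.2, -0.5, 1.5]
width: -0.003
grip_force: 0.0
```

```bash
python3 - <<'E'
from h import *
p,_=now(); s=tip('scene');t=tip('top'); print(s,t)
from scipy.optimize import least_squares
r=lambda s,t:least_squares(lambda P:np.r_[proj("scene",P)[0]-s,proj("top",P)[0]-t],p)
R_=r(s[:2],t[:2]);print(R_.x.round(4),R_.fun.round(1))
E
```

```text
t 6.47 [ 0.4304 -0.3807  0.1529] th 1.2504 tz [ 0.475 -0.159 -0.866] F [ 0.23 -0.52  1.49] w -0.003
(np.int64(470), np.int64(311), np.int32(2902)) (np.int64(534), np.int64(283), np.int32(6479))
[ 0.4022 -0.3571  0.1735] [ 6.2 -1.9 -6.9  5.8]
```

```bash
python3 - <<'E'
from h import *
from workcell import cams
p=np.array([.4304,-.3807,.1529]); tz=np.array([.475,-.159,-.866])
for P in(p-.036*tz,p+[.003,0,.036]): print(proj("scene",P).round(0),proj("top",P).round(0))
g=cams.read_camera("scene")["image"].max(2)[250:330,450:540:1]
for r in g[::2]: print("".join("#" if v<75 else "+" if v<110 else "." for v in r))
E
```

```text
[[496. 304.]] [[540. 281.]]
[[508. 293.]] [[544. 268.]]
#############################################################################....+#+++....
############################################################################..........+#++
###########################################################################...............
##############################################################..###########...............
#############################################################...##########................
############################################################+..+#########.................
#############################################################..#########..................
########################################################################..................
#######################################################################...................
######################################################################....................
#####################################################################.....................
###########################################
[... 1895 characters left out ...]
...............................................................
...................+......................................................................
..................++......................................................................
..................+.......................................................................
..................+.......................................................................
................+.........................................................................
..........................................................................................
...............+..........................................................................
```

```bash
python3 - <<'E'
from h import *
from scipy.optimize import least_squares
y=np.array([.949,-.315,0]);z=np.array([0,0,1.])
for n,p,uv,s in(("scene",[.5331,-.1602,.0979],(356.7,184.7),-1),("scene",[.5331,-.1603,.0805],(330+158/6,170+150/6),-1),("top",[.43,-.379,.1516],(574.5,221.8),1),("top",[.43,-.379,.1516],(565.8,305.5),-1)):
    r=least_squares(lambda a:proj(n,np.array(p)+s*a[0]*y+a[1]*z)[0]-uv,[.05,.1]); print(n,r.x.round(4),r.fun.round(1))
for n,p,uv in(("scene",[.5331,-.1602,.0979],(389,223.5)),):
    r=least_squares(lambda a:proj(n,np.array(p)+a[0]*y+a[1]*z)[0]-uv,[.0,.03]); print("tip",r.x.round(4))
E
```

```text
scene [0.0653 0.1337] [ 0. -0.]
scene [0.065  0.1342] [-0.  0.]
top [0.068  0.1076] [0. 0.]
top [0.0625 0.1323] [0. 0.]
tip [0.0035 0.0411]
```

The tilt shows the reported TCP lies about 36 mm beyond the real tips along the tool axis, and the knuckle height agrees. As a hedge, I'll work with the gripper open and use only one finger. The grasp point then stays well off the plunger and plate, wherever it really is.

>>> play_rows --rows '[[[0, 0, 0], [0.13, 0, 0]], [[0, 0, 0], [0.26, 0, 0]], [[0, 0, 0], [0.39, 0, 0]], [[0, 0, 0], [0.52, 0, 0]], [[0, 0, 0], [0.667, 0, 0]], [[0, 0, 0], [0.667, 0, 0]], [[0, 0, 0], [0.667, 0, 0]], [[0, 0, 0], [0.667, 0, 0]], [[0, 0, 0], [0.667, 0, 0]]]' --claw 1 --newtons 120

```text
time: 7.37
tool_pos: [0.429, -0.379, 0.1508]
tcp_rot: [2.547, 1.839, 0.0]
wrist_force: [-0.0, -0.4, -0.3]
width: 1.001
grip_force: 0.0
```

```bash
python3 - <<'E'
from h import *
p,th=now(); print(num(p,th,[.4875,-.1463,.15],1.2518))
from workcell import cams
g=cams.read_camera("scene")["image"].max(2)[250:340:2,440:570]
np.save("op.npy",g)
for r in g: print("".join("#" if v<75 else "+" if v<110 else "." for v in r))
E
```

```text
t 7.37 [ 0.429  -0.379   0.1508] th 1.2506 tz [ 0.001 -0.    -1.   ] F [-0.02 -0.36 -0.25] w 1.001
([0.957, -0.071, 0.003], [0, 0, np.float64(-0.001)])
++++++++++.+++++.+#..##.##.+#++############################+........####################...+######################++++++++++++++++
++++++++++++++++.##.+#.+#+.##+#############################............##############......###################+#..+.++++++++++++++
++.++.+++.+++++++#+.##++#..+.################################+.........###########+.......#####################+.+#+++++++++++.+++
+++++++++++++++..+..........+###################################+...++###########.........###################++++#+##++###++++..++
++++++++++++++..............####################################################.........####################++.+#####++#++####+++
++++++++++.++..............+############################..+###################...........###################++........+#####+#++#+
++++++++.+.#++.............##########..################....+#################...........#####################..............+######
+++++++++++##+++..........#####
[... 4246 characters left out ...]
.............................................
++++++++++++++++++++++++..........................................................................................................
.++++++++++++++++++++++...........................................................................................................
.....++.++++++++++................................................................................................................
..................................................................................................................................
..................................................................................................................................
```

```bash
python3 - <<'E'
from h import *
from scipy.optimize import least_squares
x=np.array([.315,.949,0]);y=np.array([.949,-.315,0]);z=np.array([0,0,1.]);p=np.array([.429,-.379,.1508])
for uv in((486,306),(540,276)):
    r=least_squares(lambda a:proj("scene",p-.011*x+a[0]*y+a[1]*z)[0]-uv,[.0,.03]); print(r.x.round(4))
r=least_squares(lambda a:proj("scene",p-.011*x+a[0]*y+a[1]*z)[0]-(510,300),[.0,.03]); print("shut",r.x.round(4))
E
```

```text
[-0.0507  0.0555]
[0.0426 0.0541]
shut [-0.0065  0.0415]
```

>>> play_rows --rows '[[[0.12, -0.01, 0], [0, 0, 0]], [[0.24, -0.02, 0], [0, 0, 0]], [[0.36, -0.03, 0], [0, 0, 0]], [[0.48, -0.035, 0], [0, 0, 0]], [[0.6, -0.045, 0], [0, 0, 0]], [[0.72, -0.053, 0], [0, 0, 0]], [[0.84, -0.062, 0.03], [0, 0, 0]], [[0.957, -0.071, 0.08], [0, 0, 0]], [[0.957, -0.071, 0.16], [0, 0, 0]], [[0.957, -0.071, 0.16], [0, 0, 0]], [[0.957, -0.071, 0.16], [0, 0, 0]], [[0.957, -0.071, 0.16], [0, 0, 0]]]'

```text
time: 8.42
tool_pos: [0.4876, -0.1475, 0.1118]
tcp_rot: [2.547, 1.837, 0.001]
wrist_force: [0.7, -0.2, -0.7]
width: 0.994
grip_force: 0.0
```

```bash
python3 - <<'E'
from h import *
p,th=now(); print(num(p,th,[.4875,-.1463,.11],1.2518))
from workcell import cams
import cv2
a=cams.read_camera("scene")["image"][160:310,290:440,::-1]
cv2.imwrite("pics/c7.png",cv2.resize(cv2.convertScaleAbs(a,alpha=1.5,beta=30),(600,600),interpolation=cv2.INTER_CUBIC))
E
```

```text
t 8.42 [ 0.4876 -0.1475  0.1118] th 1.2496 tz [ 0.001 -0.001 -1.   ] F [ 0.69 -0.18 -0.7 ] w 0.994
([0.004, -0.002, 0.007], [0, 0, np.float64(-0.003)])
```

View pics/c7.png

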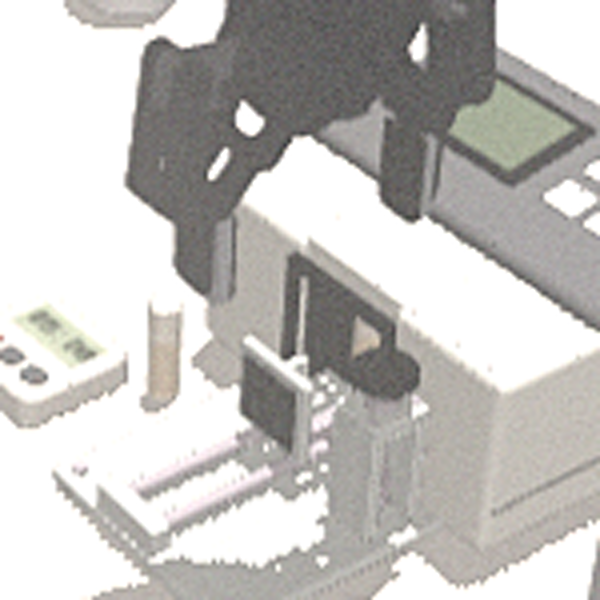

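The open fingers' tips are at crop (405,215), above the plunger cap at (380,372), and at (200,295). The carriage plate, vials and bystanders are undisturbed. Now I'll lower the rear finger onto the plunger.

>>> play_rows --rows '[[[0, 0.004, 0.05], [0, 0, 0]], [[0, 0.004, 0.1], [0, 0, 0]], [[0, 0.004, 0.15], [0, 0, 0]], [[0, 0.004, 0.2], [0, 0, 0]], [[0, 0.004, 0.24], [0, 0, 0]], [[0, 0.004, 0.24], [0, 0, 0]], [[0, 0.004, 0.24], [0, 0, 0]], [[0, 0.004, 0.24], [0, 0, 0]]]'

```text
time: 9.13
tool_pos: [0.489, -0.1472, 0.0509]
tcp_rot: [2.547, 1.839, 0.0]
wrist_force: [1.3, 0.5, -0.4]
width: 0.999
grip_force: 0.0
```

>>> play_rows --rows '[[[0, 0, 0.008], [0, 0, 0]], [[0, 0, 0.016], [0, 0, 0]], [[0, 0, 0.024], [0, 0, 0]], [[0, 0, 0.032], [0, 0, 0]], [[0, 0, 0.032], [0, 0, 0]], [[0, 0, 0.032], [0, 0, 0]]]'

```text
time: 9.63
tool_pos: [0.4886, -0.1469, 0.0427]
tcp_rot: [-2.547, -1.839, 0.0]
wrist_force: [0.8, -0.5, -0.1]
width: 0.999
grip_force: 0.0
```

>>> play_rows --rows '[[[0, 0, 0.008], [0, 0, 0]], [[0, 0, 0.016], [0, 0, 0]], [[0, 0, 0.024], [0, 0, 0]], [[0, 0, 0.024], [0, 0, 0]], [[0, 0, 0.024], [0, 0, 0]]]'

```text
time: 10.05
tool_pos: [0.4886, -0.1469, 0.0366]
tcp_rot: [-2.547, -1.839, 0.0]
wrist_force: [0.0, 0.3, 0.9]
width: 1.001
grip_force: 0.1
```

>>> play_rows --rows '[[[0, 0, 0.008], [0, 0, 0]], [[0, 0, 0.016], [0, 0, 0]], [[0, 0, 0.016], [0, 0, 0]], [[0, 0, 0.016], [0, 0, 0]]]'

```text
time: 10.38
tool_pos: [0.489, -0.147, 0.0328]
tcp_rot: [2.547, 1.839, 0.0]
wrist_force: [-0.8, 0.7, 1.9]
width: 1.001
grip_force: 1.2
```

>>> play_rows --rows '[[[0, 0, 0.008], [0, 0, 0]], [[0, 0, 0.016], [0, 0, 0]], [[0, 0, 0.016], [0, 0, 0]], [[0, 0, 0.016], [0, 0, 0]]]'

```text
time: 10.72
tool_pos: [0.489, -0.147, 0.0289]
tcp_rot: [2.547, 1.839, 0.0]
wrist_force: [-1.6, 1.1, 3.1]
width: 0.999
grip_force: 1.8
```

>>> play_rows --rows '[[[0, 0, 0.008], [0, 0, 0]], [[0, 0, 0.016], [0, 0, 0]], [[0, 0, 0.016], [0, 0, 0]], [[0, 0, 0.016], [0, 0, 0]]]'

```text
time: 11.05
tool_pos: [0.4894, -0.1471, 0.0284]
tcp_rot: [2.546, 1.839, 0.001]
wrist_force: [-13.6, 4.4, 27.6]
width: 0.998
grip_force: 14.1
```

```bash
cat >> h.py <<'E'
def carr(v=(.5711,-.1201,-.3174,-.0043)):
    "carriage value from the bright plate top edge: best match of the s1-crop template (plate) slid along the rail"
    from workcell import cams
    import cv2
    a=cv2.imread("pics/scene0.png").max(2); b=cams.read_camera("scene")["image"].max(2)
    t=a[240:275,346:366]; best=cv2.matchTemplate(b[230:330,300:380],t,cv2.TM_CCOEFF_NORMED); _,s,_,l=cv2.minMaxLoc(best); l=(l[0]+300-346,l[1]+230-240)
    P=lambda c:proj("scene",toW(v,[[-.038-c,0,.043]])+[0,0,v[3]])[0]
    d=[np.hypot(*(P(c)-P(0)-l)) for c in np.arange(-.006,.07,.001)]; print("carriage ~mm",np.argmin(d)-6,"res",min(d).round(1),"score",round(s,2))
E
python3 -c "
from h import *
now(); carr()"
```

```text
t 11.05 [ 0.4894 -0.1471  0.0284] th 1.2509 tz [ 0.001 -0.    -1.   ] F [-13.63   4.36  27.65] w 0.998
carriage ~mm 59 res 0.4 score 0.61
```

The carriage is out, at about 59 mm by the template match, with the plunger bottomed. I'll lift straight up and move in front of the plate.

>>> play_rows --rows '[[[0, 0, -0.01], [0, 0, 0]], [[0, 0, -0.01], [0, 0, 0]], [[0, 0, -0.06], [0, 0, 0]], [[0, 0, -0.12], [0, 0, 0]], [[0, 0, -0.2], [0, 0, 0]], [[0, -0.1, -0.24], [0, 0, 0]], [[0.05, -0.2, -0.24], [0, 0, 0]], [[0.1, -0.3, -0.24], [0, 0, 0]], [[0.16, -0.4, -0.24], [0, 0, 0]], [[0.204, -0.422, -0.24], [0, 0, 0]], [[0.204, -0.422, -0.24], [0, 0, 0]], [[0.204, -0.422, -0.24], [0, 0, 0]], [[0.204, -0.422, -0.24], [0, 0, 0]]]'

```text
time: 12.18
tool_pos: [0.4052, -0.0658, 0.0848]
tcp_rot: [2.546, 1.839, 0.0]
wrist_force: [0.4, -1.4, 0.1]
width: 1.001
grip_force: 0.0
```

```bash
python3 - <<'E'
from h import *
p,th=now(); carr(); print(num(p,th,[.4047,-.0655,-.010],1.2534))
from workcell import cams
g=cams.read_camera("scene")["image"].max(2)[200:330:2,250:400]
for r in g: print("".join("#" if v<60 else "+" if v<100 else "." for v in r))
E
```

```text
t 12.18 [ 0.4052 -0.0658  0.0848] th 1.2512 tz [ 0.001 -0.001 -1.   ] F [ 0.36 -1.41  0.13] w 1.001
carriage ~mm 60 res 1.0 score 0.74
([0.0, -0.002, 0.379], [0, 0, np.float64(-0.003)])
#######+++++####################################################+...+###+############..........................................++++++.........+++..+..
######+++#+.+########################################################################.............................................+#++++++..++++...+.+
+++###+++..+#################+########################+..############################................................................+#++++++.++++.+++
##++##+#..###################+#######################......+###+####+##############...........+.........................................+++++++++.+.++
+####++#+#########++###############################..........+##############+.............................................................+++++++++.++
######++#########+...+###########################+.........+.##############..................................................................+++++++++
#####++#
[... 8200 characters left out ...]
...........................................++...................................................
..................................................+...................................................................................................
................................................+................................................................................+....................
................................................+................................................................................+....................
..................................................................................................................................++..................
```

The rear finger tip is at about (316,234) and the plate pad at about (329,273), so the finger is in front of the plate with a gap. Lowering.

>>> play_rows --rows '[[[0, -0.002, 0.06], [0, 0, 0]], [[0, -0.002, 0.12], [0, 0, 0]], [[0, -0.002, 0.18], [0, 0, 0]], [[0, -0.002, 0.24], [0, 0, 0]], [[0, -0.002, 0.3], [0, 0, 0]], [[0, -0.002, 0.34], [0, 0, 0]], [[0, -0.002, 0.379], [0, 0, 0]], [[0, -0.002, 0.379], [0, 0, 0]], [[0, -0.002, 0.379], [0, 0, 0]], [[0, -0.002, 0.379], [0, 0, 0]]]'

```text
time: 13.12
tool_pos: [0.4049, -0.0654, -0.0094]
tcp_rot: [2.547, 1.838, 0.001]
wrist_force: [0.1, 0.8, 0.7]
width: 1.0
grip_force: 0.0
```

>>> play_rows --rows '[[[0, 0.015, 0], [0, 0, 0]], [[0, 0.03, 0], [0, 0, 0]], [[0, 0.045, 0], [0, 0, 0]], [[0, 0.06, 0], [0, 0, 0]], [[0, 0.06, 0], [0, 0, 0]], [[0, 0.06, 0], [0, 0, 0]]]'

```text
time: 13.62
tool_pos: [0.4188, -0.07, -0.0098]
tcp_rot: [2.547, 1.839, 0.0]
wrist_force: [-0.3, -0.0, -0.0]
width: 0.999
grip_force: 0.0
```

```bash
python3 -c "
from h import *
now(); carr()"
```

```text
t 13.62 [ 0.4188 -0.07   -0.0098] th 1.2507 tz [ 0. -0. -1.] F [-0.32 -0.01 -0.  ] w 0.999
carriage ~mm 67 res 3.9 score 0.49
```

>>> play_rows --rows '[[[0, 0.008, 0], [0, 0, 0]], [[0, 0.016, 0], [0, 0, 0]], [[0, 0.016, 0], [0, 0, 0]], [[0, 0.016, 0], [0, 0, 0]]]'

```text
time: 14.0
tool_pos: [0.4209, -0.0708, -0.0103]
tcp_rot: [-2.545, -1.838, 0.003]
wrist_force: [-4.1, 1.5, 3.2]
width: 1.001
grip_force: 2.6
```

>>> play_rows --rows '[[[0, 0.008, 0], [0, 0, 0]], [[0, 0.016, 0], [0, 0, 0]], [[0, 0.016, 0], [0, 0, 0]], [[0, 0.016, 0], [0, 0, 0]]]'

```text
time: 14.33
tool_pos: [0.4244, -0.0719, -0.0104]
tcp_rot: [-2.545, -1.838, 0.003]
wrist_force: [-5.5, 1.4, 2.6]
width: 1.0
grip_force: 2.7
```

>>> play_rows --rows '[[[0, 0.008, 0], [0, 0, 0]], [[0, 0.016, 0], [0, 0, 0]], [[0, 0.016, 0], [0, 0, 0]], [[0, 0.016, 0], [0, 0, 0]]]'

```text
time: 14.67
tool_pos: [0.428, -0.0731, -0.0105]
tcp_rot: [-2.545, -1.838, 0.003]
wrist_force: [-4.9, 2.8, 2.5]
width: 1.001
grip_force: 2.8
```

Contact came at a reading of x ≈ 0.4195, and the force matches the 5.4 N spring. The carriage is now at about 51 mm, so another 35 mm takes it to about 16 mm.

>>> play_rows --rows '[[[0, 0.012, 0], [0, 0, 0]], [[0, 0.024, 0], [0, 0, 0]], [[0, 0.036, 0], [0, 0, 0]], [[0, 0.048, 0], [0, 0, 0]], [[0, 0.06, 0], [0, 0, 0]], [[0, 0.072, 0], [0, 0, 0]], [[0, 0.08, 0], [0, 0, 0]], [[0, 0.08, 0], [0, 0, 0]], [[0, 0.08, 0], [0, 0, 0]]]'

```text
time: 15.42
tool_pos: [0.4468, -0.0792, -0.0107]
tcp_rot: [-2.544, -1.838, 0.003]
wrist_force: [-4.3, 2.3, 1.7]
width: 0.995
grip_force: 2.7
```

>>> play_rows --rows '[[[0, 0.012, 0], [0, 0, 0]], [[0, 0.024, 0], [0, 0, 0]], [[0, 0.036, 0], [0, 0, 0]], [[0, 0.048, 0], [0, 0, 0]], [[0, 0.06, 0], [0, 0, 0]], [[0, 0.06, 0], [0, 0, 0]], [[0, 0.06, 0], [0, 0, 0]], [[0, 0.06, 0], [0, 0, 0]]]'

```text
time: 16.08
tool_pos: [0.4605, -0.0837, -0.0107]
tcp_rot: [-2.544, -1.837, 0.004]
wrist_force: [-5.4, 3.6, 4.6]
width: 1.002
grip_force: 3.6
```

```bash
python3 - <<'E'
from h import *
p,th=now(); carr()
from workcell import cams
a=cams.read_camera("top"); 
g=a["image"].max(2)[200:260:1,340:410]
for r in g: print("".join("#" if v<60 else "+" if v<110 else "." for v in r))
E
```

```text
t 16.08 [ 0.4605 -0.0837 -0.0107] th 1.251 tz [-0.005  0.002 -1.   ] F [-5.37  3.65  4.56] w 1.002
carriage ~mm 23 res 3.1 score 0.51
++++#+++++++++++++++++++++++####++++..................................
++++#++++++++++++++++++++++++++++####++++.............................
++++#+++++++++++++++++++++++++++++++++####++++........................
++++#++++++++++++++++++++++++++++++++++++++####++++...................
++++#+++++++++++++++++++++++++++++++++++++++++######++++..............
+++#++++++++++++++++++++++++++++++++++++++++++++++++#####++++.........
+++#++++++++++++++++++++++++++++++++++++++++++++++++++++######++++....
+++#+++++++++++++++++++++++++++++++++++++++++++++++++++++++++######+++
+++#+++++++++++++++++++++++++++++++++++++++++++++++++++++++++++++#####
#+##+#+++++++++++++++++++++++++++++++++++++++++++++++++++++++++++++++#
++#+++++++++++++++++++++++++++++++++++++++++++++++++++++++++++++++++++
+##+++++++++++++++++++++++++++++++++++++++++++++++++++++++++++++++++++
+##.++++++++++++++++++++++++++++++++++++++++++++++++++++++++++++++++++
+##.#++++++++++++++++++++++++++++++++++++++
[... 2593 characters left out ...]
++++++++++++++++++++++++++++++++++++++++++++++++++++++++####+
##+#++##++#+++++++++++++#+++++++++++++++++++++++++++++++++++++++#####+
####+#+##########++++#++#+++++++++++++++++++++++++++++++++++++++#####+
#########################+#+++++++++++++++++++++++++++++++++++++#####+
#############################+##+++#+#++++++++++++++++++++++++++#####+
##################################+##+#+#+#++++++++++++++++++++###++..
###########################################+++++#++++++++++++++##+....
##############################################+###+#+#++++++++#+++....
################################################+######++#++###+......
###########################################################++#+++.....
```

By travel the carriage is at about 17 mm, or about 23 mm by camera. Both are past the middle stop and short of the inner one, so I'm letting go.

>>> play_rows --rows '[[[0, -0.03, 0], [0, 0, 0]], [[0, -0.08, 0], [0, 0, 0]], [[0, -0.13, 0], [0, 0, 0]], [[0, -0.18, 0], [0, 0, 0]], [[0, -0.22, 0], [0, 0, 0]], [[0, -0.22, 0], [0, 0, 0]], [[0, -0.22, -0.1], [0, 0, 0]], [[0, -0.22, -0.2], [0, 0, 0]], [[0, -0.22, -0.35], [0, 0, 0]], [[0, -0.22, -0.5], [0, 0, 0]], [[0, -0.22, -0.5], [0, 0, 0]], [[0, -0.22, -0.5], [0, 0, 0]], [[0, -0.22, -0.5], [0, 0, 0]], [[0, -0.22, -0.5], [0, 0, 0]]]'

```text
time: 17.35
tool_pos: [0.4097, -0.0671, 0.1137]
tcp_rot: [-2.546, -1.838, 0.002]
wrist_force: [-0.8, 0.1, -0.6]
width: 0.998
grip_force: 0.0
```

```bash
python3 - <<'E'
from h import *
now(); carr()
from workcell import cams
import cv2
b=cams.read_camera("scene")["image"]
g=b.max(2)[235:305,310:400]
for r in g[::2]: print("".join("#" if v<60 else "+" if v<110 else "." for v in r))
E
```

```text
t 17.35 [ 0.4097 -0.0671  0.1137] th 1.2507 tz [-0.002  0.    -1.   ] F [-0.84  0.13 -0.57] w 0.998
carriage ~mm 29 res 0.4 score 0.84
................................++++++++++++++++++.####.+##############++++++++...........
.................+..............++++++++++++++++++.####.+....+####++#####++++++...........
.................+++..+.+.......+++++++++++++++++.+####........+##++.+######++++..........
.................++.....+.......+++++++++++++.+++.+###+.........##+++..++######+++........
.................++.....+.........+++++++++++++++++###+++.....++##++++.++++####++++++.....
+................++.....+.......+++++++++++++++++.+###++.......+###++++...+####.++++++++..
+++..............++.....+.....+++++++++++++++++++++###++++....++###++.++++#####+++.+++++++
+++..............+++...++...+++++++++++++++++++++.+###++.+.++++####++##############+++++++
..........++.....++....++......+++++++++++++++..++####+++....++################+#####+++++
.......+++++.....++....++.+++.....+++++++++++++#######+++++.+++######################+++++
..+++.++++++.....++...+++.+#+++.....+++....+++########+
[... 1519 characters left out ...]
+++++.+++++++++++................++++++++++++++++++++++++++++++
....++++.++++++........+++++.........++......................+++++++++++++++++++++.+++++++
.....+++++..+++++...+++.+....................................+++++++++++++++++.......+++++
.......+.+++..++++++++.........................................+++++++++++++......++++++++
.........++++++++++++..............................................+++.+......++++++++++++
...........++++++..........................................................+++++......++++
....+.........++++.....................................................+++++............++
+++++++........+++++..............................................+++++++.................
```

The match gives 29 mm with a score of 0.84, so the carriage is latched at the middle stop and the arm is clear. Handing in.

```bash
python3 -c "
from workcell import bot
print(bot.finish_job())"
```

```text
the job is handed in; nothing more can be done
None
```

I handed the job in with the carriage at the middle stop: the last image puts it at about 29 mm (target 30) with the arm clear; no score was returned, and I didn't check the vials or plunger up close.

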